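# Fit the handwheel to the wire winder

## Task

Get the wire winder ready for use: first pull its orange shaft guard out sideways to its stop and leave it there, then put the red handwheel on the six-sided shaft, turning it a little at a time while pressing until it drops on fully home against the leaning face. Let go of it there, and leave the bottle, flask, jar, spool, tape, pliers and screwdriver where they are.

Things in the scene. Friction and masses are not known exactly. Their poses are not given: they have to be found in the camera images.
- winder: Fixed wire winder: dark base 200 x 210 mm, 22 mm thick, with a green head leaning 30 degrees towards its front, the robot's side. Origin on the table under shaft_seat; z up, x to its back. Head: 124 mm up the slope, 196 mm along y (from -132 to +64 mm), 70 mm deep; its top edge is 146 mm above the table.
- shaft_seat (a point): Foot of the shaft: on its axis, in the head's flat face, 115 mm above the table. z = along the shaft, out of the face (30 degrees from vertical); y = level along the face; x = up the slope. Steel hex shaft 44 mm across flats, 20 mm tall from the face. Two 8 mm tall rails run along y at x = -44 and +44 mm.
- pilot_tip (a point): Tip of the brass round cone on the hex shaft, 34 mm from the face; axes as shaft_seat, which do NOT turn with the hexagon. Pilot: 44 mm wide at its foot, 22 at its tip, 14 tall; it centres the wheel. The hexagon stands at any angle, not given: find it by feel or sight. The shaft is braked (1.2 N m): a wheel pressed and turned on it does not carry it round.
- guard (a joint): Travel of the orange sliding guard, in m: 0 = over the shaft, 0.095 = out at its stop, sliding along -y of shaft_seat. It starts between 0 and 0.02. A light spring (up to 2.4 N) draws it back, but its friction (4 N) is stronger, so it stays where it is left; pulling takes about 4 to 7 N.
- guard_fin (a point): Grip point in the middle of the black fin on the guard, 70 mm from the face; axes as shaft_seat. Fin 12 mm thick along y, 36 long along x, from 46 to 86 mm from the face. The guard is a bridge 96 (x) by 52 (y) mm with its underside 41 mm from the face; closed, it covers the shaft; at its stop its near edge is 69 mm from the shaft's axis, clear of the wheel.
- wheel_grip (a point): Middle of the square red grip on the loose handwheel (about 0.3 kg), 69 mm above its underside. Grip 28 x 28 mm, flats square to this point's x and y, from 44 to 92 mm above the underside; z = the wheel's axis, up. Red rim 116 mm across, 35 to 47 mm above the underside; hub 71 mm across corners. At the start it stands on the table, bore down, at any yaw.
- wheel_foot (a point): Centre of the wheel's underside, the mouth of its hex bore (46 mm across flats, 36 deep, open below); axes as wheel_grip, bore flats square to x. It goes on at any of six angles, with about 5 degrees of play each way; otherwise it stops on the hex's corners, 20 mm short of home. Home: this point at shaft_seat, z axes in line.
- bottle: Clear bottle with red cap, 72 mm across, 190 mm tall; origin at the middle of its underside. Leave it.
- jar: Glass jar with yellow lid, 70 mm across, 85 mm tall; origin at the middle of its underside. Leave it.
- spool: Brass wire spool standing on end, 76 mm across, 66 mm tall; origin at the middle of its underside. Leave it.
- flask: Black flask, 68 mm across, 170 mm tall; origin at the middle of its underside. Leave it.
- tape: Brown tape roll lying flat, 96 mm across, 25 mm tall; origin at the middle of its underside. Leave it.
- pliers: Pliers with orange handles lying flat, 170 mm long along x (jaws to +x), 68 mm wide, 16 mm tall; origin on the table under the joint. Leave them.
- screwdriver: Orange screwdriver lying flat along its x, 190 mm long; leave it.
Not all that is in view belongs to the job. What is meant by the part that bears wheel_grip is not green, and is the larger of those in its own colour.

How it is judged:
On the way:
1. the guard is pulled out to its stop while the wheel is not yet on the shaft (value of joint guard above 0.087 m and distance between wheel_foot and shaft_seat above 0.05 m), for 0.2 s.
At the end, for the whole second after the job is handed in: The guard is out to within 10 mm of its stop; the handwheel is fully home on the hex shaft (underside centre within 6 mm of the shaft's foot, axes within 4 degrees), let go and at rest (value of joint guard above 0.085 m and distance between wheel_foot and shaft_seat below 0.006 m and angle between the z axis of wheel_foot and the z axis of shaft_seat, either way round below 0.07 rad and linear speed of wheel below 0.01 m/s); the robot touches nothing.
It fails at once if the bottle, jar, spool or flask is moved more than 30 mm or knocked over (distance of any of bottle, jar, spool, flask from where it was at the start of the episode above 0.03 m or angle between any of bottle, jar, spool, flask's own z axis and vertical above 0.5 rad).
It fails at once if the tape, pliers or screwdriver is moved more than 30 mm (distance of any of tape, pliers, screwdriver from where it was at the start of the episode above 0.03 m).
It also fails if it takes over 67 s, if anything falls off the work surface, if the arm or the gripper's body presses on something with over 40 N, if the wrist force passes 120 N, or if a joint passes its speed limit or range.

## Robot

A 7-joint arm with a two-finger parallel gripper is mounted at the origin on the work surface. World frame = base frame: x ahead of the robot, y to its left, z up, the work surface at z = 0. Lengths are in m, angles in rad, forces in N, time in s.
With the tool pointing down it reaches from about 0.425 to 0.875 m from the base axis. Payload 4.7 kg.
Tool frame: the origin (TCP) lies midway between the tips of the shut fingers; the grasp point (between the pads) lies 19 mm behind it (ctrl.grip_point_offset is the distance from the TCP to the grasp point, in m); z points along the fingers, y is the line along which they close (so a half turn about z gives the same grasp; the last joint's range is limited). The gripper opens to 87 mm and grips with 3 to 60 N. Pads are 19 mm wide; open, the fingers measure 117 mm over their backs; the gripper's body (75 mm by 190 mm) begins 51 mm behind the grasp point.
Start: joints at [1.289, 0.321, -0.07, 1.45, 0.023, 1.371, -0.057], TCP at [0.189, -0.622, 0.223] pointing down, gripper open.
Joint ranges: [-2.86, 2.86], [-0.3, 2.09], [-1.38, 1.24], [0.06, 2.45], [-1.56, 4.7], [0.09, 2.05], [-2.69, 2.69]. Speed limits (rad/s): [2.57, 2.57, 3.14, 3.14, 3.14, 3.14, 3.14].

## Interface

Orientations are given as a rotation vector (axis times angle).
In Python, from bench import ctrl gives the robot as it stands. The module is installed in compiled form; this text tells all that it offers.
- The arm moves only by the shell command python3 -m handwheel 'ROWS' [OPENING] [FORCE]. ROWS is JSON, a list of rows, each an object of numbers: "x", "y", "z": the shift along the tool's x, y, z in m; "wx", "wy", "wz": the turn, a rotation vector about the tool's x, y, z in degrees. A call has 1 to 10 rows; each row is the pose to reach, as a shift and turn from the pose commanded when the call began, along the tool's axes at that moment; what a row does not reach only later rows make up. A row lasts 1/12 s, in which the tool goes at most 41.7 mm and 7.16 degrees, less where a joint would pass 70% of its speed; a pose out of reach is approached as far as the arm can. A call with a gripper value outside its range is refused whole. OPENING is the finger opening in m, from 0 to 0.087, set as the call begins (- or left out, the last holds). The fingers move at their own pace and stop on an object; FORCE is the grip in N (left out, the last holds). Time passes only in rows, so rows that repeat a pose let the fingers close. It gives the time, the measured TCP pose, the force, the opening and the grip force at its end, in the units of the state.
- ctrl.get_state(): the state, without advancing time (a new reading comes with each control period).
- ctrl.get_image(name): name is "scene" or "top" or "wrist"; returns a dict with "image" (480x640x3 uint8, red, green, blue), "K" (3x3 intrinsics, pixels), "world_to_cam" (4x4, takes a point from world to camera coordinates); the wrist camera has in their place "hand_eye" (4x4, takes a point from camera to tool coordinates, whose origin is the TCP and whose axes are the flange's). Camera axes: x right, y down, z forward; pixel columns grow to the right and rows downward; lengths in m; the calibration is good to about 2 mm. The wrist camera is an equidistant fisheye: a pixel r from the principal point sees the ray r / f radians off the axis. A picture is of the moment at which its call begins: read the wrist's pose just before it. There is no depth.
- ctrl.close_job(): hands the job in; it is judged then, once.
The state is a dict: "time": time; "joint_positions": joint angles; "qd": joint speeds; "joint_torque": joint torques, N m; "position": TCP position; "tool_rot": TCP orientation; "ft_force": force on the tool from outside, world axes, zero at the start; "torque": the same for the moment, N m; "grip_width": opening from 0.0 (shut) to 1.0 (fully open); "grip_force": force on a finger pad.
Only numpy, scipy, OpenCV 4.12 (cv2) and the standard library are available. Lean on these libraries where they do the work, as an engineer would, in place of code of your own. Each camera call takes 0.05 s, during which the arm holds its last target. There are 200 camera calls.

## Working session

There is one attempt and no reset: what is moved stays moved. The work goes in short steps, Python scripts to look and compute and a shell command to move; the robot and the scene stay as the last step left them, time stands still between calls to the robot, and variables do not carry over. Pictures are saved under pics/ and viewed, at most 10 in all, crops included, and the job is handed in when it is done.

```bash
mkdir -p pics; ls
python3 - <<'E'
from bench import ctrl
import cv2,numpy as np
s=ctrl.get_state(); print({k:np.round(v,3) for k,v in s.items()}, ctrl.grip_point_offset)
for n in("scene","top"):
    d=ctrl.get_image(n); cv2.imwrite(f"pics/{n}0.png",d["image"][:,:,::-1]); print(n,d["K"].tolist(),np.round(d["world_to_cam"],4).tolist())
E
```

```text
pics
{'time': np.float64(0.0), 'joint_positions': array([ 1.289,  0.322, -0.07 ,  1.452,  0.023,  1.371, -0.057]), 'qd': array([ 0.   , -0.002, -0.001,  0.001, -0.001,  0.001, -0.001]), 'joint_torque': array([ 1.0000e-03, -4.9129e+01, -4.0400e-01, -3.1253e+01, -6.4000e-02,
        4.4000e-02,  0.0000e+00]), 'position': array([ 0.189, -0.621,  0.221]), 'tool_rot': array([-3.105e+00, -4.630e-01,  1.000e-03]), 'ft_force': array([ 1.169, -1.04 ,  0.262]), 'torque': array([0.009, 0.027, 0.002]), 'grip_force': np.float64(0.0), 'grip_width': np.float64(0.999)} 0.0187
scene [[451.06284298338846, 0.0, 315.04279841046383], [0.0, 451.06284298338846, 240.76199672283104], [0.0, 0.0, 1.0]] [[0.1302, 0.9914, 0.0126, -0.0914], [0.6849, -0.0808, -0.7242, -0.2926], [-0.7169, 0.103, -0.6895, 1.6826], [0.0, 0.0, 0.0, 1.0]]
top [[546.8051223194948, 0.0, 320.1445469908549], [0.0, 546.8051223194948, 229.53568024854587], [0.0, 0.0, 1.0]] [[0.0086, -1.0, 0.0011, 0.004], [-0.9957, -0.0087, -0.0918, 0.5659], [0.0918, -0.0003, -0.9958, 1.3127], [0.0, 0.0, 0.0, 1.0]]
```

View pics/scene0.png

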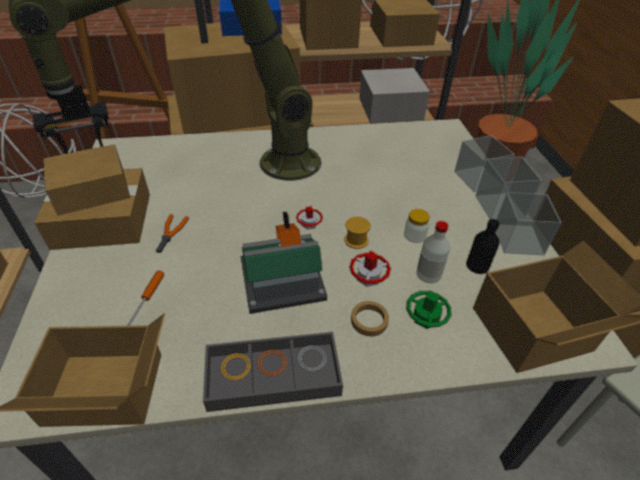

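View pics/top0.png

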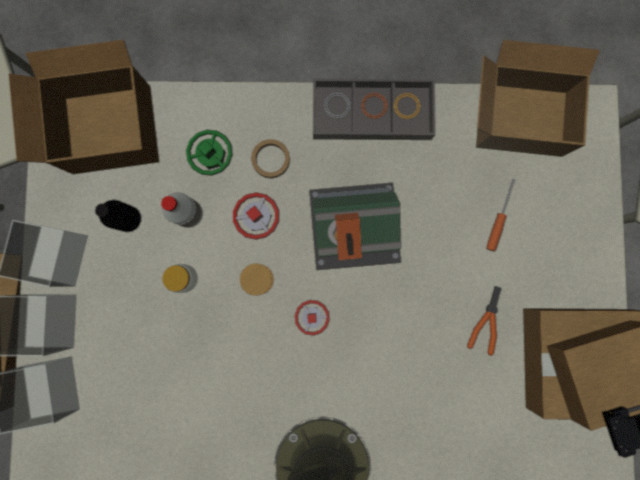

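Candidates for the wheel in the top view: large red (256,215), small red (312,317) and green (209,152). The large red one fits, being not green and the larger of the two reds. I'll confirm it in a crop together with the winder.

```bash
cat > h.py <<'E'
import numpy as np,cv2
from scipy.spatial.transform import Rotation as R
from bench import ctrl
def ray(d,u,v):
    T=d["world_to_cam"]; c=-T[:3,:3].T@T[:3,3]
    r=T[:3,:3].T@np.linalg.inv(d["K"])@np.array([u,v,1.]); return c,r
def onz(d,uv,z):
    c,r=ray(d,*uv); return c+r*(z-c[2])/r[2]
def proj(d,p):
    q=d["world_to_cam"]@np.append(p,1); q=d["K"]@q[:3]; return q[:2]/q[2]
def comps(m,n=40):
    k,l,s,c=cv2.connectedComponentsWithStats(m.astype(np.uint8)); return [(s[i,4],np.round(c[i],1),l==i) for i in range(1,k) if s[i,4]>n]
E
python3 - <<'E'
from h import *
d=ctrl.get_image("top"); im=d["image"]; np.save("top.npy",im)
hsv=cv2.cvtColor(im,cv2.COLOR_RGB2HSV); h,s,v=[hsv[...,i].astype(int) for i in range(3)]
red=((h<4)|(h>174))&(s>150)&(v>70)
for a,c,m in comps(red,20):
    ys,xs=np.nonzero(m); print("red",a,c,xs.min(),xs.max(),ys.min(),ys.max(),cv2.minAreaRect(np.c_[xs,ys].astype(np.float32)))
    (u,w),_,_=cv2.minAreaRect(np.c_[xs,ys].astype(np.float32)); print("  z.092",onz(d,c,.092).round(4),"z.047",onz(d,(u,w),.047).round(4))
g=(h>60)&(h<90)&(s>90); g[:,:300]=0; g[:,420:]=0
for a,c,m in comps(g,100): 
    ys,xs=np.nonzero(m); print("green",a,c,xs.min(),xs.max(),ys.min(),ys.max())
o=(h>=4)&(h<14)&(s>150)&(v>80)
for a,c,m in comps(o,50):
    ys,xs=np.nonzero(m); print("orange",a,c,xs.min(),xs.max(),ys.min(),ys.max())
a=cv2.resize(im[170:280,300:410],None,fx=5,fy=5,interpolation=cv2.INTER_CUBIC)
b=cv2.resize(im[180:235,225:285],None,fx=4,fy=4,interpolation=cv2.INTER_CUBIC)
o=np.zeros((550,790,3),np.uint8); o[:,:550]=a; o[:220,550:]=b
cv2.imwrite("pics/crop.png",o[:,:,::-1])
E
```

```text
red 293 [254.9 215.1] 234 277 193 237 ((255.25003051757812, 215.25001525878906), (43.133514404296875, 43.84061813354492), 45.0)
  z.092 [0.5922 0.1614 0.092 ] z.047 [0.5972 0.1659 0.047 ]
red 153 [168.5 203. ] 162 175 197 209 ((168.5, 203.0), (12.0, 13.0), 90.0)
  z.092 [0.6189 0.3638 0.092 ] z.047 [0.6252 0.3764 0.047 ]
red 94 [253.4 213.1] 247 259 207 219 ((253.51220703125, 213.39024353027344), (10.30746841430664, 9.370426177978516), 51.34019470214844)
  z.092 [0.5969 0.165  0.092 ] z.047 [0.6017 0.1702 0.047 ]
red 41 [311.4 317.9] 309 314 315 321 ((311.5, 318.0), (6.0, 5.0), 90.0)
  z.092 [0.3561 0.0272 0.092 ] z.047 [0.3528 0.0276 0.047 ]
orange 808 [348. 235.] 336 360 214 259
orange 278 [495.9 232. ] 488 504 214 249
orange 374 [485.3 331.1] 468 495 312 354
```

View pics/crop.png

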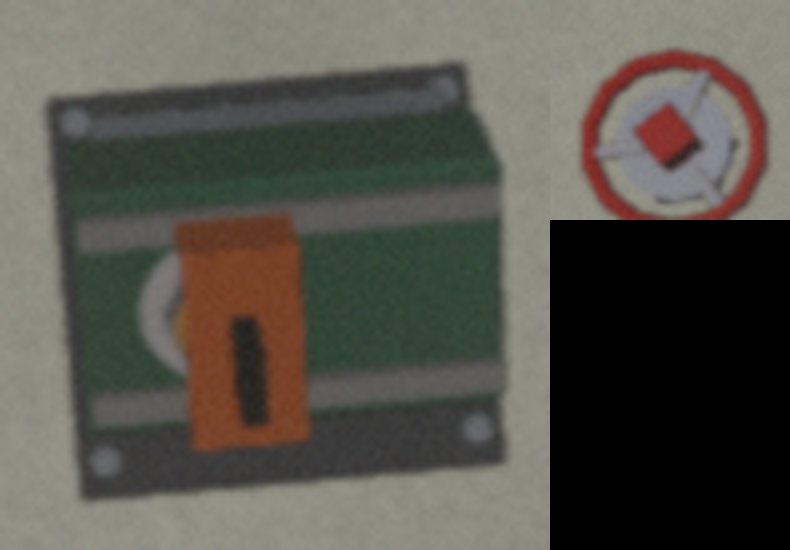

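The crop confirms the large red wheel, with its square grip at top pixel (254,214) turned about 45°. The winder's head, rails, guard and fin (about 350,244) show clearly; the face corners are near (314,208), (400,202), (400,249) and (317,256).

Run:
```python
from h import *
d=ctrl.get_image("top"); sc=ctrl.get_image("scene")
cr=lambda x,y:(300+(x+.5)/5-.5,170+(y+.5)/5-.5)
P={n:onz(d,cr(*uv),z) for n,uv,z in [("TL",(70,192),.146),("TR",(500,162),.146),("BL",(89,430),.053),("BR",(502,397),.053),("baseFL",(83,498),.022),("baseFR",(505,462),.022),("baseBL",(50,100),.022),("baseBR",(465,65),.022),("railTL",(80,234),.144),("railTR",(500,200),.144),("railBL",(95,410),.1),("railBR",(500,376),.1)]}
for k,p in P.items(): print(k,p.round(4))
for a,b in [("TL","TR"),("baseFL","baseFR"),("baseBL","baseBR"),("railTL","railTR"),("railBL","railBR")]:
    q=P[a]-P[b]; print(a,np.linalg.norm(q).round(4),"yaw deg",np.degrees(np.arctan2(-q[0],q[1])).round(2))
# fin top centre z = .115+.086*.866
print("fin top",onz(d,cr(250,371),.115+.086*.866))
# orange in both images -> yaw
q=P["TL"]-P["TR"]; yaw=np.mean([np.arctan2(-(P[a]-P[b])[0],(P[a]-P[b])[1]) for a,b in [("baseFL","baseFR"),("baseBL","baseBR"),("railTL","railTR"),("railBL","railBR")]])
W=R.from_euler('z',yaw).as_matrix()
for n,l in dict(TL=(.0537,.064),TR=(.0537,-.132),BL=(-.0537,.064),BR=(-.0537,-.132),railTL=(.044*.866-.004,.064),railTR=(.044*.866-.004,-.132),railBL=(-.044*.866-.004,.064),railBR=(-.044*.866-.004,-.132)).items():
    print(n,"seat est",(P[n]-W@np.array([*l,0]))[:2].round(4))
# wheel: rim+grip cluster, scene view
im=d["image"]
hsv=cv2.cvtColor(im,cv2.COLOR_RGB2HSV); h,s,v=[hsv[...,i].astype(int) for i in range(3)]
m=((h<6)|(h>174))&(s>130)&(v>110)
sub=np.zeros_like(m); sub[205:222,245:262]=m[205:222,245:262]
ys,xs=np.nonzero(sub); r=cv2.minAreaRect(np.c_[xs,ys].astype(np.float32)); print("grip top",r,v[sub].min(),v[sub].max()); print(onz(d,r[0],.092))
box=[onz(d,b,.092)[:2] for b in cv2.boxPoints(r)]; e=box[1]-box[0]; print(np.linalg.norm(e),np.degrees(np.arctan2(e[1],e[0])))
# scene rim ellipse
im=sc["image"];hsv=cv2.cvtColor(im,cv2.COLOR_RGB2HSV); h,s,v=[hsv[...,i].astype(int) for i in range(3)]
m=((h<6)|(h>174))&(s>130)&(v>70)
for a,c,k in comps(m,40):
    if abs(c[0]-370)<25 and abs(c[1]-267)<25:
        ys,xs=np.nonzero(k); print("scene red",a,c,onz(sc,((xs.min()+xs.max())/2,(ys.min()+ys.max())/2),.043))
cv2.imwrite("pics/s2.png",cv2.resize(im[195:325,225:420],None,fx=4,fy=4,interpolation=cv2.INTER_CUBIC)[:,:,::-1])
s=ctrl.get_state(); print(R.from_rotvec(s["tool_rot"]).as_matrix().round(3).tolist())
```

```text
TL [0.603 0.024 0.146]
TR [ 0.6182 -0.1684  0.146 ]
BL [0.5008 0.0149 0.053 ]
BR [ 0.5183 -0.1825  0.053 ]
baseFL [0.4689 0.0177 0.022 ]
baseFR [ 0.4883 -0.1883  0.022 ]
baseBL [0.6651 0.0358 0.022 ]
baseBR [ 0.6844 -0.1695  0.022 ]
railTL [0.5844 0.0193 0.144 ]
railTR [ 0.6013 -0.1686  0.144 ]
railBL [0.5079 0.012  0.1   ]
railBR [ 0.5252 -0.1747  0.1   ]
TL 0.193 yaw deg 4.52
baseFL 0.2069 yaw deg 5.36
baseBL 0.2062 yaw deg 5.38
railTL 0.1887 yaw deg 5.16
railBL 0.1875 yaw deg 5.3
fin top [ 0.52060653 -0.05444688  0.189476  ]
TL seat est [ 0.5554 -0.0447]
TR seat est [ 0.5526 -0.0419]
BL seat est [ 0.5601 -0.0439]
BR seat est [ 0.5595 -0.0461]
railTL seat est [ 0.5563 -0.0475]
railTR seat est [ 0.5552 -0.0403]
railBL seat est [ 0.5558 -0.0478]
railBR seat est [ 0.555  -0.0394]
grip top ((253.00003051757812, 213.00003051757812), (9.899494171142578, 9.899495124816895), 45.0) 111 144
[0.59711761 0.16589586 0.092     ]
0.023062597709110642 -43.93709880897067
scene red 402 [370.2 267. ] [0.59769063 0.16570633 0.043     ]
[[0.957, 0.292, -0.0], [0.292, -0.957, 0.001], [-0.0, -0.001, -1.0]]
```

View pics/s2.png

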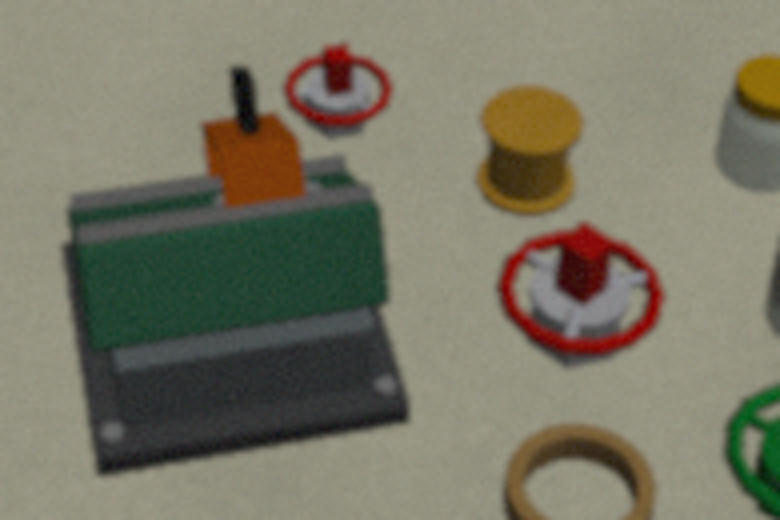

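Seat estimate is (0.556, -0.044, 0.115) with winder yaw 5.3°, and the fin agrees with it (guard about 7 mm out). Next is the approach pose above the fin.

```bash
cat >> h.py <<'E'
seat=np.array([.556,-.044,.115]); yaw=np.radians(5.3)
def frame():
    W=R.from_euler('z',yaw).as_matrix(); n=W@[-.5,0,.8660254]; y=W[:,1]; return np.c_[np.cross(y,n),y,n]  # x up slope,y,n
def toolface(phi=0): # tool z=-n, tool y=-y_seat, then turned phi deg about tool z
    S=frame(); return np.c_[S[:,0],-S[:,1],-S[:,2]]@R.from_euler('z',phi,degrees=True).as_matrix()
def go(p,Rt,back=0.0187):
    """p = where grasp point goes; prints shift/turn"""
    s=ctrl.get_state(); R0=R.from_rotvec(s["tool_rot"]).as_matrix(); t=p+Rt[:,2]*back
    print("t",s["time"].round(2),"shift mm",(1000*R0.T@(t-s["position"])).round(1),"turn",np.degrees(R.from_matrix(R0.T@Rt).as_rotvec()).round(2),"tcp->",t.round(3))
def where():
    s=ctrl.get_state(); R0=R.from_rotvec(s["tool_rot"]).as_matrix(); return s,R0,s["position"]-.0187*R0[:,2]
E
python3 - <<'E'
from h import *
S=frame(); go(seat+S@[0,-.0066,.074+.09],toolface())
E
```

```text
Traceback (most recent call last):
  File "h.py", line 21, in go
    print("t",s["time"].round(2),"shift mm",(1000*R0.T@(t-s["position"])).round(1),"turn",np.degrees(R.from_matrix(R0.T@Rt).as_rotvec()).round(2),"tcp->",t.round(3))
              ^^^^^^^^^^^^^^^
AttributeError: 'float' object has no attribute 'round'
```

```bash
sed -i 's/s\["time"\].round(2)/round(float(s["time"]),2)/' h.py
python3 - <<'E'
from h import *
S=frame(); go(seat+S@[0,-.0066,.074+.09],toolface())
E
```

```text
t 0.25 shift mm [ 446.6 -453.8  -18.4] turn [-3.1  29.9  11.37] tcp-> [ 0.484 -0.057  0.241]
```

```bash
python3 -m handwheel '[{"x":0.223,"y":-0.227,"z":-0.06,"wy":15,"wz":6},{"x":0.223,"y":-0.227,"z":-0.06,"wy":15,"wz":6},{"x":0.223,"y":-0.227,"z":-0.06,"wy":15,"wz":6},{"x":0.223,"y":-0.227,"z":-0.06,"wy":15,"wz":6},{"x":0.223,"y":-0.227,"z":-0.06,"wy":15,"wz":6},{"x":0.223,"y":-0.227,"z":-0.06,"wy":15,"wz":6},{"x":0.223,"y":-0.227,"z":-0.06,"wy":15,"wz":6},{"x":0.223,"y":-0.227,"z":-0.06,"wy":15,"wz":6},{"x":0.223,"y":-0.227,"z":-0.06,"wy":15,"wz":6},{"x":0.223,"y":-0.227,"z":-0.06,"wy":15,"wz":6}]' 0.087
python3 - <<'E'
from h import *
S=frame(); go(seat+S@[0,-.0066,.074+.09],toolface())
E
```

```text
t 0.25 shift mm [ 446.6 -453.8  -18.4] turn [-3.1  29.9  11.37] tcp-> [ 0.484 -0.057  0.241]invalid input at $[0]: expected keys x, y, z, wx, wy, wz
```

```bash
python3 -m handwheel '[{"x":0.223,"y":-0.227,"z":-0.06,"wx":0,"wy":15,"wz":6},{"x":0.223,"y":-0.227,"z":-0.06,"wx":0,"wy":15,"wz":6},{"x":0.223,"y":-0.227,"z":-0.06,"wx":0,"wy":15,"wz":6},{"x":0.223,"y":-0.227,"z":-0.06,"wx":0,"wy":15,"wz":6},{"x":0.223,"y":-0.227,"z":-0.06,"wx":0,"wy":15,"wz":6},{"x":0.223,"y":-0.227,"z":-0.06,"wx":0,"wy":15,"wz":6},{"x":0.223,"y":-0.227,"z":-0.06,"wx":0,"wy":15,"wz":6},{"x":0.223,"y":-0.227,"z":-0.06,"wx":0,"wy":15,"wz":6},{"x":0.223,"y":-0.227,"z":-0.06,"wx":0,"wy":15,"wz":6}]' 0.087
python3 - <<'E'
from h import *
S=frame(); go(seat+S@[0,-.0066,.074+.09],toolface())
E
```

```text
time: 1.0
position: [0.3409, -0.3335, 0.2847]
tool_rot: [-3.062, -0.309, -0.403]
ft_force: [0.9, -0.7, -0.3]
grip_width: 1.001
grip_force: 0.0
t 1.0 shift mm [ 177.1 -241.2   96. ] turn [-3.03 14.95  5.59] tcp-> [ 0.484 -0.057  0.241]
```

```bash
python3 -m handwheel '[{"x":0.177,"y":-0.241,"z":0.096,"wx":-3,"wy":15,"wz":5.6},{"x":0.177,"y":-0.241,"z":0.096,"wx":-3,"wy":15,"wz":5.6},{"x":0.177,"y":-0.241,"z":0.096,"wx":-3,"wy":15,"wz":5.6},{"x":0.177,"y":-0.241,"z":0.096,"wx":-3,"wy":15,"wz":5.6},{"x":0.177,"y":-0.241,"z":0.096,"wx":-3,"wy":15,"wz":5.6},{"x":0.177,"y":-0.241,"z":0.096,"wx":-3,"wy":15,"wz":5.6},{"x":0.177,"y":-0.241,"z":0.096,"wx":-3,"wy":15,"wz":5.6},{"x":0.177,"y":-0.241,"z":0.096,"wx":-3,"wy":15,"wz":5.6},{"x":0.177,"y":-0.241,"z":0.096,"wx":-3,"wy":15,"wz":5.6},{"x":0.177,"y":-0.241,"z":0.096,"wx":-3,"wy":15,"wz":5.6}]'
python3 - <<'E'
from h import *
S=frame(); go(seat+S@[0,-.0066,.074+.09],toolface())
d=ctrl.get_image("wrist"); cv2.imwrite("pics/w1.png",d["image"][:,:,::-1]); print(d["K"].tolist(),d["hand_eye"].round(4).tolist())
E
```

```text
time: 1.83
position: [0.5065, -0.0688, 0.2007]
tool_rot: [-2.989, -0.118, -0.729]
ft_force: [-0.4, 0.0, -0.4]
grip_width: 0.999
grip_force: 0.0
t 1.83 shift mm [ -0.4 -15.2 -44.8] turn [-2.06  2.48 -1.35] tcp-> [ 0.484 -0.057  0.241]
[[371.64829954431775, 0.0, 318.3706206190219], [0.0, 371.64829954431775, 234.7770550333163], [0.0, 0.0, 1.0]] [[-0.0001, -0.9665, -0.2566, 0.0704], [1.0, -0.0003, 0.0007, -0.0005], [-0.0008, -0.2566, 0.9665, -0.1616], [0.0, 0.0, 0.0, 1.0]]
```

View pics/w1.png

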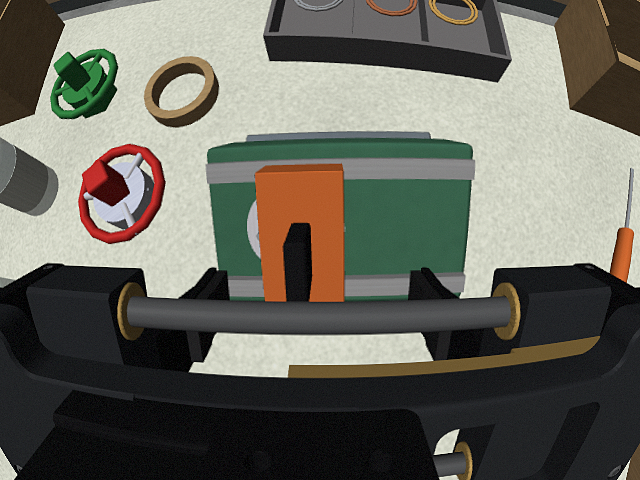

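Run:
```python
from h import *
s,R0,g=where(); print(s["joint_positions"].round(3),s["position"].round(4)); S=frame(); print("grip in seat frame",(S.T@(g-seat)).round(4)); print("z angle",(R0.T@S).round(3))
go(seat+S@[0,-.0066,.076],toolface())
```

```text
[ 1.000e-03 -3.000e-01  1.590e-01  2.206e+00 -1.610e-01  7.890e-01
 -1.227e+00] [ 0.5055 -0.0599  0.1977]
grip in seat frame [-0.0026 -0.0121  0.1162]
z angle [[ 0.999 -0.012 -0.05 ]
 [-0.014 -0.999 -0.045]
 [-0.049  0.046 -0.998]]
t 1.88 shift mm [ 5.5 -2.8 40.2] turn [-2.62  2.82 -0.75] tcp-> [ 0.528 -0.053  0.165]
```

The wrist view shows the fin at (299,262), between the open fingers and slightly left of centre, as estimated. Only the approach height was cut short (joint 2 at its limit), so I go down and grip.

```bash
python3 -m handwheel '[{"x":0.0055,"y":-0.003,"z":0.021,"wx":-2.6,"wy":2.8,"wz":-0.7},{"x":0.0055,"y":-0.003,"z":0.042,"wx":-2.6,"wy":2.8,"wz":-0.7},{"x":0.0055,"y":-0.003,"z":0.042,"wx":-2.6,"wy":2.8,"wz":-0.7},{"x":0.0055,"y":-0.003,"z":0.042,"wx":-2.6,"wy":2.8,"wz":-0.7},{"x":0.0055,"y":-0.003,"z":0.042,"wx":-2.6,"wy":2.8,"wz":-0.7}]'
python3 - <<'E'
from h import *
s,R0,g=where(); S=frame(); print("grip in seat frame",(S.T@(g-seat)).round(4),s["ft_force"]);go(seat+S@[0,-.0066,.074],toolface())
E
```

```text
time: 2.3
position: [0.5295, -0.0657, 0.1665]
tool_rot: [-3.014, -0.112, -0.816]
ft_force: [-0.2, -0.9, -0.2]
grip_width: 1.0
grip_force: 0.0
grip in seat frame [ 0.0011 -0.0189  0.0775] [-0.24227907 -0.86175256 -0.19835434]
t 2.3 shift mm [ -1.4 -12.6   3.3] turn [ 0.64 -0.28 -0.86] tcp-> [ 0.529 -0.053  0.163]
```

```bash
python3 -m handwheel '[{"x":-0.001,"y":-0.0125,"z":0.003,"wx":0.6,"wy":-0.3,"wz":-0.9},{"x":-0.001,"y":-0.0125,"z":0.003,"wx":0.6,"wy":-0.3,"wz":-0.9},{"x":-0.001,"y":-0.0125,"z":0.003,"wx":0.6,"wy":-0.3,"wz":-0.9}]'
python3 -m handwheel '[{"x":0,"y":0,"z":0,"wx":0,"wy":0,"wz":0},{"x":0,"y":0,"z":0,"wx":0,"wy":0,"wz":0},{"x":0,"y":0,"z":0,"wx":0,"wy":0,"wz":0},{"x":0,"y":0,"z":0,"wx":0,"wy":0,"wz":0},{"x":0,"y":0,"z":0,"wx":0,"wy":0,"wz":0},{"x":0,"y":0,"z":0,"wx":0,"wy":0,"wz":0},{"x":0,"y":0,"z":0,"wx":0,"wy":0,"wz":0},{"x":0,"y":0,"z":0,"wx":0,"wy":0,"wz":0}]' 0 25
python3 - <<'E'
from h import *
s,R0,g=where(); S=frame(); print("grip in seat frame",(S.T@(g-seat)).round(4),s["ft_force"],s["grip_width"]*87)
E
```

```text
time: 2.55
position: [0.5292, -0.0517, 0.1632]
tool_rot: [-3.009, -0.144, -0.806]
ft_force: [-0.3, 0.2, 0.6]
grip_width: 0.999
grip_force: 0.0
time: 3.22
position: [0.529, -0.0517, 0.1624]
tool_rot: [-3.009, -0.143, -0.804]
ft_force: [0.1, -0.8, 0.4]
grip_width: 0.479
grip_force: 0.0
grip in seat frame [-0.0001 -0.0052  0.0736] [ 0.14224838 -0.83207045  0.37876757] 41.68335582099012
```

```bash
python3 -m handwheel '[{"x":0,"y":0,"z":0,"wx":0,"wy":0,"wz":0},{"x":0,"y":0,"z":0,"wx":0,"wy":0,"wz":0},{"x":0,"y":0,"z":0,"wx":0,"wy":0,"wz":0},{"x":0,"y":0,"z":0,"wx":0,"wy":0,"wz":0},{"x":0,"y":0,"z":0,"wx":0,"wy":0,"wz":0},{"x":0,"y":0,"z":0,"wx":0,"wy":0,"wz":0},{"x":0,"y":0,"z":0,"wx":0,"wy":0,"wz":0}]'
python3 -m handwheel '[{"x":0,"y":0.01,"z":0,"wx":0,"wy":0,"wz":0},{"x":0,"y":0.02,"z":0,"wx":0,"wy":0,"wz":0},{"x":0,"y":0.03,"z":0,"wx":0,"wy":0,"wz":0},{"x":0,"y":0.04,"z":0,"wx":0,"wy":0,"wz":0},{"x":0,"y":0.05,"z":0,"wx":0,"wy":0,"wz":0},{"x":0,"y":0.06,"z":0,"wx":0,"wy":0,"wz":0},{"x":0,"y":0.07,"z":0,"wx":0,"wy":0,"wz":0},{"x":0,"y":0.075,"z":0,"wx":0,"wy":0,"wz":0},{"x":0,"y":0.075,"z":0,"wx":0,"wy":0,"wz":0}]'
python3 - <<'E'
from h import *
s,R0,g=where(); S=frame(); print("grip in seat frame",(S.T@(g-seat)).round(4),S.T@s["ft_force"],s["grip_width"]*87)
E
```

```text
time: 3.8
position: [0.5291, -0.0525, 0.1625]
tool_rot: [-3.01, -0.142, -0.805]
ft_force: [0.8, -3.4, -1.5]
grip_width: 0.136
grip_force: 25.0
time: 4.55
position: [0.5361, -0.1253, 0.1624]
tool_rot: [-3.007, -0.144, -0.803]
ft_force: [-1.7, 2.7, 1.7]
grip_width: 0.135
grip_force: 25.0
grip in seat frame [ 0.0001 -0.0792  0.0734] [-0.44361314  2.79978357  2.16645366] 11.73790382542106
```

```bash
python3 -m handwheel '[{"x":0,"y":0.004,"z":0,"wx":0,"wy":0,"wz":0},{"x":0,"y":0.008,"z":0,"wx":0,"wy":0,"wz":0},{"x":0,"y":0.011,"z":0,"wx":0,"wy":0,"wz":0},{"x":0,"y":0.011,"z":0,"wx":0,"wy":0,"wz":0}]'
python3 -m handwheel '[{"x":0,"y":0.002,"z":0,"wx":0,"wy":0,"wz":0},{"x":0,"y":0.004,"z":0,"wx":0,"wy":0,"wz":0},{"x":0,"y":0.004,"z":0,"wx":0,"wy":0,"wz":0}]'
python3 -m handwheel '[{"x":0,"y":0.002,"z":0,"wx":0,"wy":0,"wz":0},{"x":0,"y":0.004,"z":0,"wx":0,"wy":0,"wz":0},{"x":0,"y":0.004,"z":0,"wx":0,"wy":0,"wz":0}]'
python3 - <<'E'
from h import *
s,R0,g=where(); S=frame(); print("grip in seat frame",(S.T@(g-seat)).round(4),S.T@s["ft_force"],s["grip_width"]*87)
E
```

```text
time: 4.88
position: [0.5371, -0.1356, 0.1625]
tool_rot: [-3.007, -0.145, -0.803]
ft_force: [-1.6, 3.2, 2.0]
grip_width: 0.134
grip_force: 25.0
time: 5.13
position: [0.5375, -0.1393, 0.1625]
tool_rot: [-3.007, -0.146, -0.803]
ft_force: [-2.8, 5.3, 2.8]
grip_width: 0.134
grip_force: 25.0
time: 5.38
position: [0.5377, -0.1409, 0.1624]
tool_rot: [-3.004, -0.148, -0.8]
ft_force: [-5.3, 10.1, 5.7]
grip_width: 0.134
grip_force: 25.0
grip in seat frame [ 0.0002 -0.0949  0.0734] [-0.88995165 10.4942185   7.09474047] 11.667447004818209
```

```bash
python3 -m handwheel '[{"x":0,"y":0.003,"z":0,"wx":0,"wy":0,"wz":0},{"x":0,"y":0.003,"z":0,"wx":0,"wy":0,"wz":0},{"x":0,"y":0.003,"z":0,"wx":0,"wy":0,"wz":0}]'
python3 - <<'E'
from h import *
s,R0,g=where(); S=frame(); print("grip in seat frame",(S.T@(g-seat)).round(4),S.T@s["ft_force"],s["grip_width"]*87)
E
python3 -m handwheel '[{"x":0,"y":-0.003,"z":0,"wx":0,"wy":0,"wz":0},{"x":0,"y":-0.003,"z":0,"wx":0,"wy":0,"wz":0},{"x":0,"y":-0.003,"z":0,"wx":0,"wy":0,"wz":0},{"x":0,"y":-0.003,"z":0,"wx":0,"wy":0,"wz":0},{"x":0,"y":-0.003,"z":0,"wx":0,"wy":0,"wz":0},{"x":0,"y":-0.003,"z":0,"wx":0,"wy":0,"wz":0}]' 0.05
```

```text
time: 5.63
position: [0.5377, -0.141, 0.1624]
tool_rot: [-3.001, -0.152, -0.797]
ft_force: [-8.2, 15.7, 9.9]
grip_width: 0.135
grip_force: 25.0
grip in seat frame [ 0.0002 -0.0951  0.0733] [-0.89022099 16.37486618 11.97968419] 11.754356252045913
time: 6.13
position: [0.5379, -0.146, 0.1625]
tool_rot: [-3.009, -0.142, -0.805]
ft_force: [0.7, 0.1, -0.3]
grip_width: 0.503
grip_force: 0.0
```

Guard is at its stop: force rose to 16 N with no further motion. Retreat, and look at the bare shaft from above.

```bash
python3 -m handwheel '[{"x":0,"y":0,"z":-0.025,"wx":0,"wy":0,"wz":0},{"x":0,"y":0,"z":-0.045,"wx":0,"wy":0,"wz":0},{"x":0,"y":-0.04,"z":-0.045,"wx":0,"wy":0,"wz":0},{"x":0,"y":-0.08,"z":-0.045,"wx":0,"wy":0,"wz":0},{"x":0,"y":-0.1,"z":-0.045,"wx":0,"wy":0,"wz":0},{"x":0,"y":-0.1,"z":-0.045,"wx":0,"wy":0,"wz":0}]'
cat >> h.py <<'E'
def wproj(d,s,P):
    Rt=R.from_rotvec(s["tool_rot"]).as_matrix(); H=d["hand_eye"]
    q=(H[:3,:3].T@((Rt.T@(np.atleast_2d(P)-s["position"]).T)-H[:3,3:4])).T
    rho=np.hypot(q[:,0],q[:,1]); th=np.arctan2(rho,q[:,2]); f=d["K"][0,0]
    return d["K"][:2,2]+f*th[:,None]*q[:,:2]/rho[:,None]
def wray(d,s,uv):
    Rt=R.from_rotvec(s["tool_rot"]).as_matrix(); H=d["hand_eye"]; e=np.asarray(uv)-d["K"][:2,2]; r=np.hypot(*e); th=r/d["K"][0,0]
    v=np.array([*(np.sin(th)*e/r),np.cos(th)]); return s["position"]+Rt@H[:3,3],Rt@H[:3,:3]@v
def wplane(d,s,uv,p0,n):
    c,r=wray(d,s,uv); return c+r*((p0-c)@n)/(r@n)
E
python3 - <<'E'
from h import *
s,R0,g=where(); d=ctrl.get_image("wrist"); S=frame(); print(s["joint_positions"].round(2),(S.T@(g-seat)).round(4))
p=wproj(d,s,[seat,seat+.034*S[:,2],seat+.02*S[:,2]]); print(p)
u,v=p[1].astype(int)
im=d["image"]; c=cv2.resize(im[max(0,v-50):v+50,u-60:u+60],(720,600),interpolation=cv2.INTER_CUBIC); print("crop origin",u-60,v-50)
cv2.imwrite("pics/w2.png",c[:,:,::-1]); np.save("w2.npy",im)
import pickle; pickle.dump((d,s),open("w2.pkl","wb"))
E
```

```text
time: 6.63
position: [0.5161, -0.0395, 0.1964]
tool_rot: [-3.007, -0.168, -0.789]
ft_force: [-0.2, -0.5, -1.0]
grip_width: 0.569
grip_force: 0.0
[ 0.32 -0.3  -0.18  2.22 -0.26  0.73 -1.18] [0.0069 0.008  0.1089]
[[331.41715295 247.59131584]
 [332.75793561 263.9995257 ]
 [332.16498291 256.71938436]]
crop origin 272 213
```

View pics/w2.png

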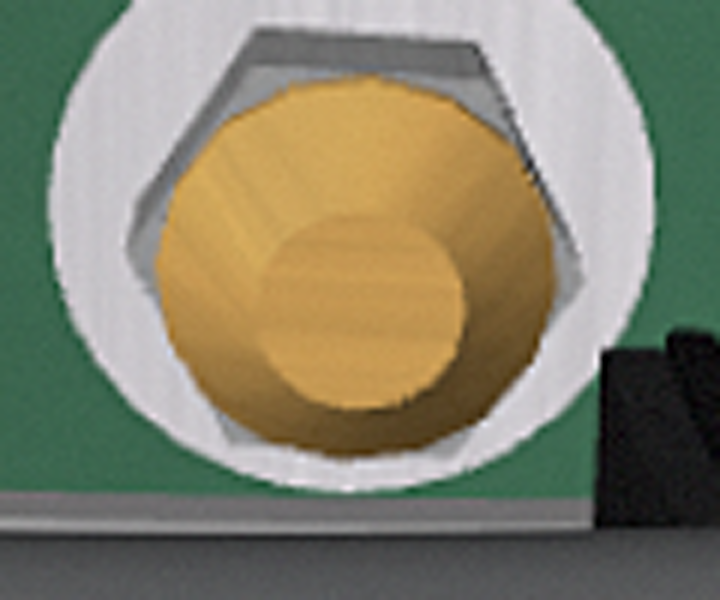

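The picture shows the bare shaft: the tip disc at crop (362,312), almost on the prediction (365,306), and the hex corners at crop (250,65), (487,80), (580,285), (465,458), (232,442), (145,280).

Run:
```python
from h import *
import pickle; d,s=pickle.load(open("w2.pkl","rb")); S=frame(); n=S[:,2]
pl=lambda x,y,h:S.T@(wplane(d,s,(272+x/6-.4,213+y/6-.4),seat+h*n,n)-seat)
print("tip",(1000*pl(362,312,.034)).round(1))
C=np.array([pl(*q,.02)[:2] for q in [(250,65),(487,80),(580,285),(465,458),(232,442),(145,280)]])*1000
print(C.round(1)); c=C.mean(0); print("centre",c)
a=np.degrees(np.arctan2(*(C-c).T[::-1])); print(a.round(1),a%60,np.hypot(*(C-c).T))
top=ctrl.get_image("top")
g,Rt=None,None
```

```text
tip [-0.4  0.5 34. ]
[[ 22.2  12.7]
 [ 21.1 -12.7]
 [ -2.  -24. ]
 [-22.9 -12.2]
 [-21.4  14.2]
 [ -2.3  23.9]]
centre [-0.87592993  0.32558736]
[  28.1  -30.7  -92.6 -150.5  146.    93.3] [28.13085145 29.34368685 27.38410953 29.50614946 25.98276695 33.33431819] [26.22217668 25.52930677 24.34749271 25.35176769 24.77596576 23.64125182]
```

Hex flats stand at about -1° (mod 60°) from seat x, and the seat position agrees within 1 mm. Now to above the wheel, tool x at world +46° (the alternative would be near the joint-7 limit).

```bash
cat >> h.py <<'E'
def tooldown(a):
    a=np.radians(a); x=np.array([np.cos(a),np.sin(a),0]); z=np.array([0,0,-1.]); return np.c_[x,np.cross(z,x),z]
E
python3 - <<'E'
from h import *
go(np.array([.597,.166,.17]),tooldown(46))
E
```

```text
t 6.73 shift mm [  65.9 -205.5   90.2] turn [ 10.38 -28.29 -39.38] tcp-> [0.597 0.166 0.151]
```

```bash
python3 -m handwheel '[{"x":0,"y":-0.04,"z":0,"wx":1.3,"wy":-3.5,"wz":-4.9},{"x":0.01,"y":-0.08,"z":0.005,"wx":2.6,"wy":-7,"wz":-9.8},{"x":0.02,"y":-0.12,"z":0.02,"wx":3.9,"wy":-10.5,"wz":-14.7},{"x":0.033,"y":-0.15,"z":0.04,"wx":5.2,"wy":-14,"wz":-19.6},{"x":0.05,"y":-0.18,"z":0.06,"wx":6.5,"wy":-17.5,"wz":-24.5},{"x":0.066,"y":-0.205,"z":0.08,"wx":7.8,"wy":-21,"wz":-29.4},{"x":0.066,"y":-0.205,"z":0.08,"wx":9.1,"wy":-24.5,"wz":-34.3},{"x":0.066,"y":-0.205,"z":0.08,"wx":10.4,"wy":-28.3,"wz":-39.4},{"x":0.066,"y":-0.205,"z":0.09,"wx":10.4,"wy":-28.3,"wz":-39.4},{"x":0.066,"y":-0.205,"z":0.09,"wx":10.4,"wy":-28.3,"wz":-39.4}]' 0.06
python3 - <<'E'
from h import *
go(np.array([.597,.166,.17]),tooldown(46))
s=ctrl.get_state(); d=ctrl.get_image("wrist"); im=d["image"]
import pickle; pickle.dump((d,s),open("w3.pkl","wb")); print(s["joint_positions"].round(2))
p=wproj(d,s,[[.597,.166,.092],[.597,.166,.0]]); print(p)
u,v=p[0].astype(int); v=min(v,380);u=max(u,100); print("origin",u-100,v-75); cv2.imwrite("pics/w3.png",cv2.resize(im[v-75:v+75,u-100:u+100],(800,600),interpolation=cv2.INTER_CUBIC)[:,:,::-1])
E
```

```text
time: 7.57
position: [0.5987, 0.1622, 0.1491]
tool_rot: [-2.895, -1.216, 0.002]
ft_force: [-0.0, -1.6, -0.6]
grip_width: 0.693
grip_force: 0.0
t 7.57 shift mm [ 1.5 -3.9 -2.2] turn [-0.12  0.01 -0.44] tcp-> [0.597 0.166 0.151]
[ 0.08  0.34 -0.48  1.61  0.16  1.23 -1.2 ]
[[312.18074363 252.21353355]
 [314.00469603 219.68859833]]
origin 212 177
```

View pics/w3.png

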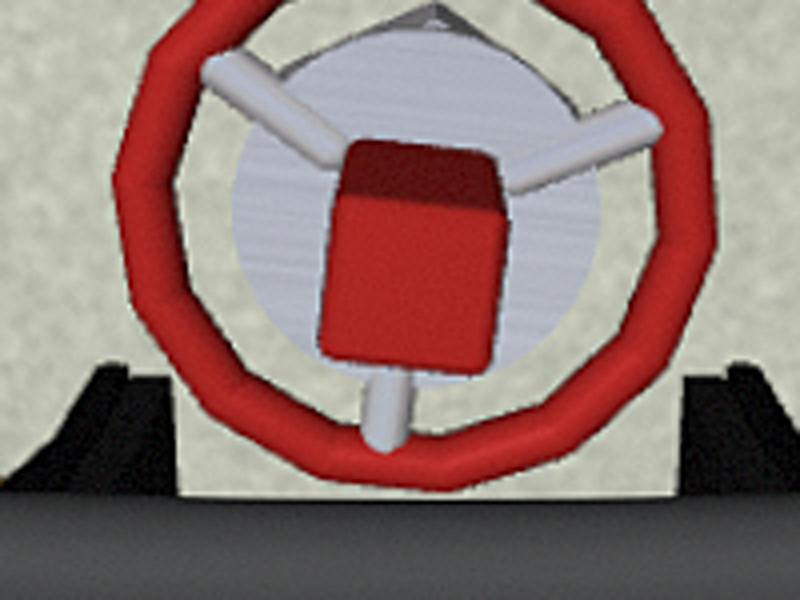

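The wrist crop shows the grip top with corners (337,193), (506,212), (491,375), (319,358). The hub corner at (437,5) points along tool x, so the bore flats are square to tool y.

Run:
```python
from h import *
import pickle; d,s=pickle.load(open("w3.pkl","rb"))
o=lambda x,y,h:wplane(d,s,(212+x/4-.4,177+y/4-.4),np.array([0,0,h]),np.array([0,0,1.]))
C=np.array([o(*q,.092) for q in [(337,193),(506,212),(491,375),(319,358)]]); c=C.mean(0); print(c.round(4))
for i in range(4):
    e=C[(i+1)%4]-C[i]; print(np.linalg.norm(e).round(4),(np.degrees(np.arctan2(e[1],e[0]))%90).round(2))
k=o(437,5,.0); print("hub corner",np.hypot(*(k-c)[:2]),np.degrees(np.arctan2(k[1]-c[1],k[0]-c[0])))
```

```text
[0.6001 0.1667 0.092 ]
0.0258 38.94
0.0264 41.28
0.0271 39.59
0.0267 38.5
hub corner 0.03357017997733493 38.462956009815265
```

Run:
```python
from h import *
go(np.array([.6,.1667,.07]),tooldown(39.5))
```

```text
t 7.62 shift mm [ 4.9 -1.4 98.7] turn [-0.1   0.02  6.06] tcp-> [0.6   0.167 0.051]
```

```bash
python3 -m handwheel '[{"x":0.005,"y":-0.0015,"z":0,"wx":0,"wy":0,"wz":6},{"x":0.005,"y":-0.0015,"z":0.03,"wx":0,"wy":0,"wz":6},{"x":0.005,"y":-0.0015,"z":0.06,"wx":0,"wy":0,"wz":6},{"x":0.005,"y":-0.0015,"z":0.085,"wx":0,"wy":0,"wz":6},{"x":0.005,"y":-0.0015,"z":0.098,"wx":0,"wy":0,"wz":6},{"x":0.005,"y":-0.0015,"z":0.098,"wx":0,"wy":0,"wz":6}]'
python3 - <<'E'
from h import *
go(np.array([.6,.1667,.07]),tooldown(39.5))
E
```

```text
time: 8.12
position: [0.5974, 0.1665, 0.0513]
tool_rot: [-2.954, -1.066, 0.007]
ft_force: [-0.5, 0.3, -0.6]
grip_width: 0.694
grip_force: 0.0
t 8.12 shift mm [2.1 1.5 0. ] turn [-0.14  0.21  0.19] tcp-> [0.6   0.167 0.051]
```

Close on the grip with 40 N (60 → 28 mm takes about 0.5 s).

```bash
python3 -m handwheel '[{"x":0.002,"y":0.0015,"z":0,"wx":0,"wy":0,"wz":0},{"x":0.002,"y":0.0015,"z":0,"wx":0,"wy":0,"wz":0},{"x":0.002,"y":0.0015,"z":0,"wx":0,"wy":0,"wz":0},{"x":0.002,"y":0.0015,"z":0,"wx":0,"wy":0,"wz":0},{"x":0.002,"y":0.0015,"z":0,"wx":0,"wy":0,"wz":0},{"x":0.002,"y":0.0015,"z":0,"wx":0,"wy":0,"wz":0},{"x":0.002,"y":0.0015,"z":0,"wx":0,"wy":0,"wz":0},{"x":0.002,"y":0.0015,"z":0,"wx":0,"wy":0,"wz":0},{"x":0.002,"y":0.0015,"z":0,"wx":0,"wy":0,"wz":0}]' 0 40
python3 -m handwheel '[{"x":0,"y":0,"z":-0.03,"wx":0,"wy":0,"wz":0},{"x":0,"y":0,"z":-0.06,"wx":0,"wy":0,"wz":0},{"x":0,"y":0,"z":-0.09,"wx":0,"wy":0,"wz":0},{"x":0,"y":0,"z":-0.12,"wx":0,"wy":0,"wz":0},{"x":0,"y":0,"z":-0.15,"wx":0,"wy":0,"wz":0},{"x":0,"y":0,"z":-0.17,"wx":0,"wy":0,"wz":0},{"x":0,"y":0,"z":-0.17,"wx":0,"wy":0,"wz":0}]'
python3 - <<'E'
from h import *
s,R0,g=where(); print(s["grip_width"]*87,s["joint_positions"].round(2)); S=frame()
go(seat+S@[.03,.10,.13],toolface(-29)); go(seat+S@[.03,.10,.13],toolface(31));
E
```

```text
time: 8.87
position: [0.6031, 0.1692, 0.0549]
tool_rot: [-2.952, -1.07, -0.003]
ft_force: [-0.5, -0.0, 4.7]
grip_width: 0.319
grip_force: 39.9
time: 9.45
position: [0.6046, 0.1696, 0.2285]
tool_rot: [-2.953, -1.07, -0.012]
ft_force: [0.6, -0.1, -2.8]
grip_width: 0.32
grip_force: 39.9
27.864820179439327 [ 0.07  0.3  -0.48  1.5   0.14  1.37 -1.29]
t 9.45 shift mm [-141.9   33.7    1. ] turn [-15.72  25.06   5.37] tcp-> [0.517 0.053 0.226]
t 9.45 shift mm [-141.9   33.7    1. ] turn [-1.14 31.2  63.97] tcp-> [0.517 0.053 0.226]
```

```bash
python3 -m handwheel '[{"x":-0.028,"y":0.007,"z":-0.01,"wx":-3.1,"wy":5,"wz":1},{"x":-0.056,"y":0.014,"z":-0.01,"wx":-6.3,"wy":10,"wz":2},{"x":-0.085,"y":0.02,"z":-0.01,"wx":-9.4,"wy":15,"wz":3.2},{"x":-0.113,"y":0.027,"z":0,"wx":-12.6,"wy":20,"wz":4.3},{"x":-0.142,"y":0.034,"z":0,"wx":-15.7,"wy":25,"wz":5.4},{"x":-0.142,"y":0.034,"z":0,"wx":-15.7,"wy":25,"wz":5.4},{"x":-0.142,"y":0.034,"z":0,"wx":-15.7,"wy":25,"wz":5.4}]'
python3 - <<'E'
from h import *
s,R0,g=where(); S=frame(); print(s["joint_positions"].round(2),"grip seat",(S.T@(g-seat)).round(4))
go(seat+S@[0,0,.112],toolface(-29)) 
d=ctrl.get_image("scene"); cv2.imwrite("pics/s4.png",cv2.resize(d["image"][170:300,220:415],None,fx=4,fy=4,interpolation=cv2.INTER_CUBIC)[:,:,::-1])
E
```

```text
time: 10.03
position: [0.5212, 0.049, 0.2116]
tool_rot: [2.822, 0.862, 0.727]
ft_force: [-1.1, 0.2, -4.6]
grip_width: 0.319
grip_force: 40.0
[ 0.   -0.3  -0.15  2.19 -0.02  0.76 -1.12] grip seat [0.0263 0.0959 0.1154]
t 10.03 shift mm [-68.5  71.7   4.5] turn [-0.66  1.59 -0.26] tcp-> [ 0.51  -0.048  0.196]
```

View pics/s4.png

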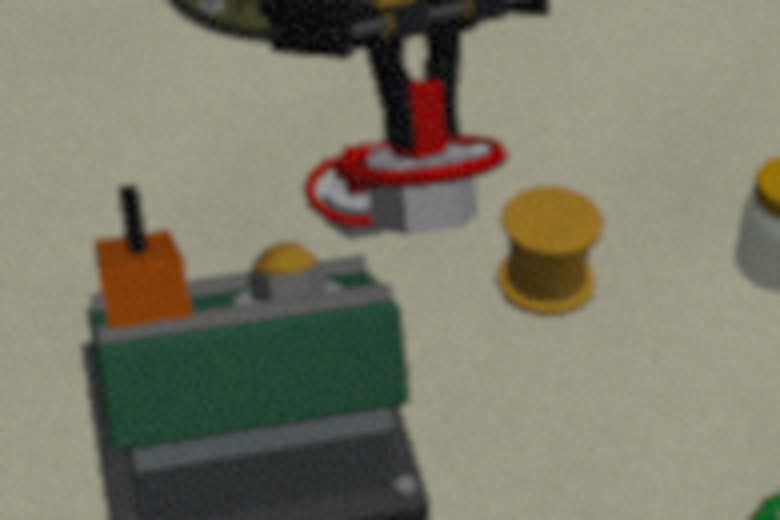

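Wheel is held straight (red rim at crop (405,170)), clear of the shaft at (285,260). Move over the pilot, with a slightly smaller tilt to stay off the joint-2 limit.

```bash
cat >> h.py <<'E'
def goseat(foot,phi=-29,dt=0,L=.0725):
    """foot target in seat frame; dt = deg less tilt"""
    S=frame(); Rt=R.from_rotvec(np.radians(dt)*S[:,1]).as_matrix()@toolface(phi)
    s,R0,g=where(); print("foot now",(1000*S.T@(g+L*R0[:,2]-seat)).round(1),"tilt err",np.degrees(np.arccos(-R0[:,2]@S[:,2])).round(2),"q2",s["joint_positions"][1].round(3),"F seat",(S.T@s["ft_force"]).round(1), "spin",np.degrees(np.arctan2(S[:,1]@R0[:,0],S[:,0]@R0[:,0])).round(1))
    go(seat+S@np.array(foot)-L*Rt[:,2],Rt)
E
python3 - <<'E'
from h import *
goseat([.006,0,.040],dt=4)
goseat([.006,0,.040],dt=0)
E
```

```text
foot now [28.2 98.5 44.7] tilt err 1.45 q2 -0.299 F seat [-1.6  1.4 -2.3] spin 28.9
t 10.08 shift mm [-64.9  76.7   5.5] turn [ 1.31 -2.2  -0.07] tcp-> [ 0.518 -0.048  0.201]
foot now [28.2 98.5 44.7] tilt err 1.45 q2 -0.299 F seat [-1.6  1.4 -2.3] spin 28.9
t 10.08 shift mm [-68.2  74.9   5.4] turn [-0.63  1.3  -0.06] tcp-> [ 0.514 -0.048  0.199]
```

```bash
python3 -m handwheel '[{"x":-0.016,"y":0.019,"z":0,"wx":1.3,"wy":-2.2,"wz":0},{"x":-0.032,"y":0.038,"z":0,"wx":1.3,"wy":-2.2,"wz":0},{"x":-0.04,"y":0.048,"z":0.001,"wx":1.3,"wy":-2.2,"wz":0},{"x":-0.04,"y":0.048,"z":0.001,"wx":1.3,"wy":-2.2,"wz":0}]'
python3 - <<'E'
from h import *
goseat([.006,0,.040],dt=4)
E
```

```text
time: 10.42
position: [0.5231, -0.0108, 0.214]
tool_rot: [2.837, 0.873, 0.683]
ft_force: [0.0, -1.2, -4.0]
grip_width: 0.315
grip_force: 40.0
foot now [20.5 36.  46.9] tilt err 3.53 q2 -0.28 F seat [-2.1 -1.2 -3.4] spin 29.0
t 10.42 shift mm [-29.3  25.    7.8] turn [ 0.31 -0.37 -0.06] tcp-> [ 0.518 -0.048  0.201]
```

```bash
python3 -m handwheel '[{"x":-0.015,"y":0.013,"z":0.002,"wx":0,"wy":0,"wz":0},{"x":-0.029,"y":0.025,"z":0.003,"wx":0,"wy":0,"wz":0},{"x":-0.029,"y":0.025,"z":0.003,"wx":0,"wy":0,"wz":0},{"x":-0.029,"y":0.025,"z":0.003,"wx":0,"wy":0,"wz":0}]'
python3 - <<'E'
from h import *
goseat([0,0,.033],dt=2)
E
```

```text
time: 10.75
position: [0.5159, -0.045, 0.2056]
tool_rot: [2.837, 0.877, 0.685]
ft_force: [-0.6, 0.7, -2.5]
grip_width: 0.321
grip_force: 40.0
foot now [ 7.4  2.7 44.7] tilt err 3.49 q2 -0.284 F seat [-1.7  0.8 -1.9] spin 29.1
t 10.75 shift mm [-8.4 -1.5 12.2] turn [-0.72  1.3   0.04] tcp-> [ 0.514 -0.048  0.191]
```

```bash
python3 -m handwheel '[{"x":-0.0084,"y":-0.0015,"z":0.006,"wx":-0.7,"wy":1.3,"wz":0},{"x":-0.0084,"y":-0.0015,"z":0.012,"wx":-0.7,"wy":1.3,"wz":0},{"x":-0.0084,"y":-0.0015,"z":0.012,"wx":-0.7,"wy":1.3,"wz":0}]'
python3 - <<'E'
from h import *
goseat([0,0,.023])
E
```

```text
time: 11.0
position: [0.5133, -0.0474, 0.1895]
tool_rot: [2.825, 0.875, 0.717]
ft_force: [-0.2, 0.3, -2.9]
grip_width: 0.316
grip_force: 40.0
foot now [-1.9  0.6 32.1] tilt err 2.18 q2 -0.288 F seat [-1.5  0.3 -2.4] spin 29.1
t 11.0 shift mm [-0.1  0.6  9.1] turn [-1.1   1.88  0.08] tcp-> [ 0.518 -0.048  0.182]
```

```bash
python3 -m handwheel '[{"x":0,"y":0,"z":0.005,"wx":-1.1,"wy":1.9,"wz":0},{"x":0,"y":0,"z":0.009,"wx":-1.1,"wy":1.9,"wz":0},{"x":0,"y":0,"z":0.009,"wx":-1.1,"wy":1.9,"wz":0}]'
python3 - <<'E'
from h import *
goseat([0,0,.012])
E
```

```text
time: 11.25
position: [0.5187, -0.0468, 0.1833]
tool_rot: [2.804, 0.867, 0.775]
ft_force: [-0.9, 2.0, -0.8]
grip_width: 0.317
grip_force: 40.0
foot now [ 2.   0.7 24. ] tilt err 0.18 q2 -0.292 F seat [-1.   2.1 -0.3] spin 29.0
t 11.25 shift mm [-1.9 -0.3 12. ] turn [ 0.05 -0.18  0.04] tcp-> [ 0.523 -0.047  0.172]
```

```bash
python3 -m handwheel '[{"x":-0.0015,"y":-0.0003,"z":0.003,"wx":0,"wy":0,"wz":0},{"x":-0.0015,"y":-0.0003,"z":0.006,"wx":0,"wy":0,"wz":0},{"x":-0.0015,"y":-0.0003,"z":0.009,"wx":0,"wy":0,"wz":0},{"x":-0.0015,"y":-0.0003,"z":0.009,"wx":0,"wy":0,"wz":0}]'
python3 - <<'E'
from h import *
goseat([0,0,.005])
E
```

```text
time: 11.58
position: [0.5233, -0.0462, 0.176]
tool_rot: [2.803, 0.867, 0.779]
ft_force: [3.6, 6.8, -2.9]
grip_width: 0.32
grip_force: 40.0
foot now [ 2.4  0.9 15.4] tilt err 0.37 q2 -0.274 F seat [ 2.2  6.4 -4.6] spin 29.1
t 11.58 shift mm [-2.3 -0.3 10.4] turn [ 0.08 -0.36  0.07] tcp-> [ 0.527 -0.047  0.166]
```

```bash
python3 -m handwheel '[{"x":0.001,"y":-0.001,"z":0.003,"wx":0,"wy":0,"wz":0},{"x":0.001,"y":-0.001,"z":0.006,"wx":0,"wy":0,"wz":0},{"x":0.001,"y":-0.001,"z":0.009,"wx":0,"wy":0,"wz":0},{"x":0.001,"y":-0.001,"z":0.009,"wx":0,"wy":0,"wz":0}]'
python3 - <<'E'
from h import *
goseat([0,0,.0])
E
```

```text
time: 11.92
position: [0.5277, -0.0453, 0.1678]
tool_rot: [2.802, 0.866, 0.778]
ft_force: [4.3, 7.1, -2.8]
grip_width: 0.318
grip_force: 40.0
foot now [2.3 1.4 6.1] tilt err 0.34 q2 -0.254 F seat [ 2.8  6.6 -4.9] spin 29.0
t 11.92 shift mm [-2.4  0.2  6.1] turn [ 0.13 -0.31  0.05] tcp-> [ 0.529 -0.046  0.162]
```

Sliding on nicely. Continue until it meets the face.

```bash
python3 -m handwheel '[{"x":0.0007,"y":-0.0007,"z":0.003,"wx":0,"wy":0,"wz":0},{"x":0.0007,"y":-0.0007,"z":0.006,"wx":0,"wy":0,"wz":0},{"x":0.0007,"y":-0.0007,"z":0.006,"wx":0,"wy":0,"wz":0}]'
python3 -m handwheel '[{"x":0,"y":0,"z":0.002,"wx":0,"wy":0,"wz":0},{"x":0,"y":0,"z":0.003,"wx":0,"wy":0,"wz":0},{"x":0,"y":0,"z":0.003,"wx":0,"wy":0,"wz":0}]'
python3 - <<'E'
from h import *
goseat([0,0,.0])
E
```

```text
time: 12.17
position: [0.5311, -0.0443, 0.1644]
tool_rot: [2.801, 0.866, 0.78]
ft_force: [-3.9, 7.5, 9.1]
grip_width: 0.314
grip_force: 40.0
time: 12.42
position: [0.5316, -0.0441, 0.1642]
tool_rot: [2.802, 0.867, 0.779]
ft_force: [-30.4, 7.7, 34.5]
grip_width: 0.319
grip_force: 40.2
foot now [3.9 2.3 0.9] tilt err 0.35 q2 -0.241 F seat [-8.3 10.5 44.7] spin 29.1
t 12.42 shift mm [-4.2  0.2  0.9] turn [ 0.1  -0.33  0.06] tcp-> [ 0.529 -0.046  0.162]
```

Firm stop at 45 N with the foot at about 0.9 mm: it's home. Ease off, release, then back away.

```bash
python3 -m handwheel '[{"x":0,"y":0,"z":-0.003,"wx":0,"wy":0,"wz":0},{"x":0,"y":0,"z":-0.003,"wx":0,"wy":0,"wz":0}]'
python3 -m handwheel '[{"x":0,"y":0,"z":0,"wx":0,"wy":0,"wz":0},{"x":0,"y":0,"z":0,"wx":0,"wy":0,"wz":0},{"x":0,"y":0,"z":0,"wx":0,"wy":0,"wz":0},{"x":0,"y":0,"z":0,"wx":0,"wy":0,"wz":0},{"x":0,"y":0,"z":0,"wx":0,"wy":0,"wz":0},{"x":0,"y":0,"z":0,"wx":0,"wy":0,"wz":0}]' 0.055
python3 -m handwheel '[{"x":0,"y":0,"z":-0.01,"wx":0,"wy":0,"wz":0},{"x":0,"y":0,"z":-0.02,"wx":0,"wy":0,"wz":0},{"x":0,"y":0,"z":-0.03,"wx":0,"wy":0,"wz":0},{"x":0,"y":0,"z":-0.035,"wx":0,"wy":0,"wz":0},{"x":0,"y":0,"z":-0.035,"wx":0,"wy":0,"wz":0}]'
python3 - <<'E'
from h import *
goseat([.03,0,.06],dt=10)
s,R0,g=where(); S=frame(); print("tcp seat",(S.T@(s["position"]-seat)).round(4))
E
```

```text
time: 12.58
position: [0.5308, -0.0443, 0.1642]
tool_rot: [2.801, 0.866, 0.78]
ft_force: [-0.1, 6.5, 5.5]
grip_width: 0.318
grip_force: 40.0
time: 13.08
position: [0.5291, -0.046, 0.1615]
tool_rot: [2.803, 0.864, 0.773]
ft_force: [0.5, -0.1, -0.4]
grip_width: 0.612
grip_force: 0.0
time: 13.5
position: [0.5165, -0.0487, 0.1918]
tool_rot: [2.804, 0.864, 0.772]
ft_force: [0.5, 0.4, -0.0]
grip_width: 0.632
grip_force: 0.0
foot now [ 4.1 -1.1 32.6] tilt err 0.13 q2 -0.302 F seat [ 0.5  0.3 -0.3] spin 29.0
t 13.5 shift mm [ 31.5  16.3 -26.5] turn [ 4.95 -8.83 -0.03] tcp-> [ 0.534 -0.046  0.233]
tcp seat [ 0.0039 -0.001   0.0864]
```

```bash
python3 -m handwheel '[{"x":0.01,"y":0,"z":-0.007,"wx":0.5,"wy":-1.5,"wz":0},{"x":0.02,"y":0.002,"z":-0.016,"wx":1.5,"wy":-3,"wz":0},{"x":0.03,"y":0.006,"z":-0.026,"wx":3,"wy":-6,"wz":0},{"x":0.036,"y":0.012,"z":-0.04,"wx":5,"wy":-9,"wz":0},{"x":0.036,"y":0.012,"z":-0.055,"wx":6,"wy":-11,"wz":0},{"x":0.036,"y":0.012,"z":-0.065,"wx":6,"wy":-11,"wz":0},{"x":0.036,"y":0.012,"z":-0.065,"wx":6,"wy":-11,"wz":0}]' 0.07
python3 - <<'E'
from h import *
s,R0,g=where(); S=frame(); print("tcp seat",(S.T@(s["position"]-seat)).round(4),s["joint_positions"].round(2)); goseat([.05,.05,.1],dt=20)
E
```

```text
time: 14.08
position: [0.5157, -0.0414, 0.268]
tool_rot: [2.905, 0.896, 0.464]
ft_force: [0.4, -0.7, -0.5]
grip_width: 0.804
grip_force: 0.0
tcp seat [0.0419 0.0063 0.1524] [ 0.34 -0.21 -0.24  1.95 -0.12  1.09 -0.84]
foot now [30.5  6.2 99.8] tilt err 12.24 q2 -0.21 F seat [ 0.1 -0.7 -0.6] spin 29.6
t 14.08 shift mm [ 44.1 -25.4  -3.9] turn [ 3.88 -6.72  0.01] tcp-> [0.535 0.004 0.28 ]
```

Clear of the wheel. Look to check that it is home and the guard is out.

```bash
python3 -m handwheel '[{"x":0,"y":-0.03,"z":-0.03,"wx":0,"wy":0,"wz":0},{"x":0,"y":-0.06,"z":-0.04,"wx":0,"wy":0,"wz":0},{"x":0,"y":-0.09,"z":-0.04,"wx":0,"wy":0,"wz":0},{"x":0,"y":-0.09,"z":-0.04,"wx":0,"wy":0,"wz":0}]'
python3 - <<'E'
from h import *
d=ctrl.get_image("scene"); t=ctrl.get_image("top"); w=ctrl.get_image("wrist"); s=ctrl.get_state()
S=frame(); print([proj(t,seat+S@np.array(p)).round(1) for p in ([0,0,.092],[0,-.095,.086],[0,0,.041])],s["ft_force"])
a=cv2.resize(d["image"][170:300,230:330],None,fx=4,fy=4,interpolation=cv2.INTER_CUBIC); b=cv2.resize(t["image"][170:280,300:405],None,fx=3.7,fy=3.7,interpolation=cv2.INTER_CUBIC)
o=np.zeros((520,800,3),np.uint8); o[:,:400]=a; b=b[:,:388]; o[:b.shape[0],400:400+b.shape[1]]=b; cv2.imwrite("pics/end.png",o[:,:,::-1])
E
```

```text
time: 14.42
position: [0.4721, 0.041, 0.2827]
tool_rot: [2.918, 0.943, 0.437]
ft_force: [2.3, 2.0, 1.9]
grip_width: 0.8
grip_force: 0.0
[array([346.8, 248.5]), array([390.7, 243.5]), array([344.8, 238.2])] [ 0.16173543 -1.07472444  0.70934198]
```

View pics/end.png

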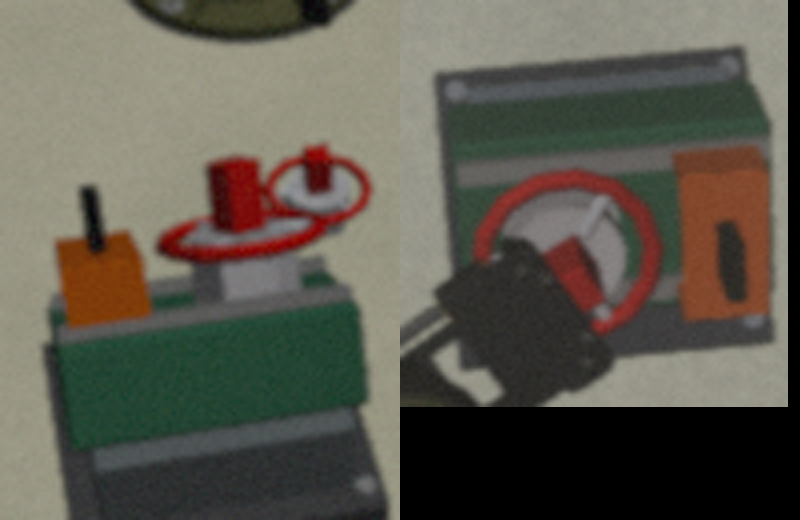

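The wheel sits on the shaft at scene crop (243,235), and the guard is out at crop (105,280). I check numerically whether it is home or 20 mm short.

Run:
```python
from h import *
d=ctrl.get_image("scene"); S=frame(); seat2=seat
for k in(0,.006,.02):
    th=np.linspace(0,2*np.pi,60); rim=np.array([proj(d,seat+S@np.array([.058*np.cos(t),.058*np.sin(t),.041+k])) for t in th])
    print(k,"rim bbox crop",((rim.min(0)-[230,170])*4).round(0),((rim.max(0)-[230,170])*4).round(0),"grip top",((proj(d,seat+S@np.array([0,0,.092+k]))-[230,170])*4).round(0))
```

```text
0 rim bbox crop [154. 216.] [329. 258.] grip top [232. 160.]
0.006 rim bbox crop [152. 207.] [328. 249.] grip top [231. 151.]
0.02 rim bbox crop [150. 187.] [326. 227.] grip top [229. 130.]
```

Observed rim (x 158–330, bottom ≈ 261) and grip top (235,164) match the home prediction. Hand in.

```bash
python3 -c "
from bench import ctrl
print(ctrl.close_job())"
```

```text
the job is handed in; nothing more can be done
None
```

The guard is out at its stop and the red handwheel is fully home on the hex shaft and let go. I handed the job in at about 15 s of the 67 s allowed and saw no verdict. The bore was lined up with the hexagon by sight first, so the wheel dropped on without any turning.

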